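# File the blue disk cartridge in the third gap of its rack

## Robot

A 7-joint arm with a two-finger parallel gripper is mounted at the origin on the work surface; the furniture and walls round the work are solid. World frame = base frame: x ahead of the robot, y to its left, z up, the work surface at z = 0. Lengths are in mm, angles in degrees, forces in N, time in s.
With the tool pointing down it reaches from about 425 to 1025 mm from the base axis. Payload 3.6 kg.
Tool frame: the origin (TCP) lies midway between the tips of the shut fingers; the grasp point (between the pads) lies 19 mm behind it (manip.grasp_offset is the distance from the TCP to the grasp point, in mm); z points along the fingers, y is the line along which they close (so a half turn about z gives the same grasp; the last joint's range is limited). The gripper opens to 85 mm and grips with 20 to 120 N. Pads are 22 mm wide; open, the fingers measure 114 mm over their backs; the gripper's body (76 mm by 85 mm) begins 54 mm behind the grasp point. The pads swing forward as they close: fully open they stand 13 mm farther back than shut.
Start: joints at [-5.357, 33.873, 2.773, 92.16, -1.908, 54.013, -1.931], TCP at [725.003, 0.003, 231.302] pointing down, gripper open.
Joint ranges: [-153.93, 153.93], [-27.13, 128.08], [-72.61, 78.16], [10.71, 143.7], [-87.88, 267.88], [4.46, 118.87], [-176.78, 176.78]. Speed limits (degrees/s): [147.25, 147.25, 180, 180, 180, 180, 180].

## Interface

Orientations are given as a 3x3 rotation matrix whose columns are the frame's x, y, z axes.
In Python, from workcell import manip, snapshot, get_calibration, job_done, nets gives the robot as it stands.
- The arm moves only by the tool send_rows, never from a script. Its argument "plan" is a list of rows, each a list of 7 numbers: the shift along the tool's x, y, z in cm, then the turn, a rotation vector about the tool's x, y, z in degrees, then the closure in counts, from 0 (fully open) to 255 (shut). A call has 1 to 8 rows; each row is the pose to reach, as a shift and turn from the pose commanded when the call began, along the tool's axes at that moment; what a row does not reach only later rows make up. A row lasts 1/10 s, in which the tool goes at most 50 mm and 8.59 degrees, less where a joint would pass 70% of its speed; a pose out of reach is approached as far as the arm can. A call with a gripper value outside its range is refused whole. The fingers move at their own pace and stop on an object; the grip force is fixed at half the most. Time passes only in rows, so rows that repeat a pose let the fingers close. It gives the time, the measured TCP pose, the force, the opening and the grip force at its end, in the units of the state.
- manip.state(): the state, without advancing time (a new reading comes with each control period).
- snapshot(name): name is "scene" or "side" or "wrist"; returns the picture (400x640x3 uint8, red, green, blue); there is no depth.
- get_calibration(name): a dict with "mtx" (3x3 intrinsics, pixels), "k1" (the pictures are not rectified: a ray, as slopes to the right and down, at radius r is drawn at 1 + k1 r^2 times it, then the intrinsics apply), "rvec" (rotation vector, rad) and "tvec" (3), from world to camera coordinates, as OpenCV has them. Camera axes: x right, y down, z forward; pixel columns grow to the right and rows downward; lengths in mm; the calibration is good to about 2 mm. A picture is of the moment at which its call begins: read the wrist's pose just before it. get_calibration takes no time and is no camera call; for the wrist camera it gives the pose at the moment of the call.
- job_done(): hands the job in; it is judged then, once.
Trained networks look in the newest picture that a camera, given by its name, has taken for a name from the list of things; names that differ only in an ending like _2 or _b are one class to them, and where a whole thing is asked for, a point or a joint stands for the part that bears it (a point fixed in the world has none). Each returns a list of dicts, best first, with "conf" (0 to 1); they miss things now and then, are a little off and sometimes report something else, mostly with a low value. They report only what shows in the picture. A call takes as long as a camera call.
- nets.outline_of(camera, query): "region" (400x640 bool, what is visible of it).
- nets.spot_point(camera, query): "at" ([x, y, z] in mm, in the coordinates of the camera as it stood for that picture, good to about 4 mm: a listed point, or the origin of a listed thing).
The state is a dict: "t": time; "joint_positions": joint angles; "qvel": joint speeds; "joint_torque": joint torques, N m; "position": TCP position; "tool_rot": TCP orientation; "force": force on the tool from outside, world axes, zero at the start; "torque": the same for the moment, N m; "width": finger opening in mm; "grip_force": force on a finger pad.
Only numpy, scipy, OpenCV 4.12 (cv2) and the standard library are available. Lean on these libraries where they do the work, as an engineer would, in place of code of your own. Each camera call takes 0.05 s, during which the arm holds its last target. There are 200 camera calls.

## Task

The blue disk cartridge stands at one end of the rack's front ledge. With a fingertip, slide it along the rail, counting the gaps from the end where it stands (filled ones count too), and when it stands before the third gap push it in, fully home, so that the orange catch springs up behind it. It is only to be pushed: do not lift it or tip it over, push it into no other gap, and leave the white cartridges and everything else on the desk where they are.

Things in the scene. Friction and masses are not known exactly. Their poses are not given: they have to be found in the camera images.
- rack: (mm) fixed black cartridge rack. Origin on the desk, midway along the rack, straight under the line of the divider tips; +x points away from the robot into the gaps, +y along the rack to the robot's left, +z up. The floor of ledge and gaps is level, 8 above the desk. Seven grey dividers make six equal gaps.
- ledge (a point): (mm) middle of the ledge before the gaps, on its floor (rack x -44, y 0, z 8). The ledge spans rack x -96 to 0, y -166 to +166, open at both ends. The cartridges slide along it in a channel 88 wide between the kerb rail and the divider tips (past the outer dividers a lip, x 0 to 6, top 20 above the desk). Sliding friction about 0.35.
- kerb (a point): (mm) middle of the low kerb rail along the robot's side of the ledge, on its crest (rack x -91, y 0), 16 above the desk; rail 6 thick, aluminium, a small brass stud on it before the middle of each gap. A cartridge on the ledge rises 36 above it.
- back_stop (a point): (mm) middle of the foot of the face that ends all gaps (rack x 106, y 0, z 8); that wall's top is 52 above the desk. The dividers stand 37 apart, are 7 thick, narrow over their first 16 to tips 2.5 thick, and are 21 high above the desk up to rack x 34, 47 high behind it; gaps are 30 wide.
- blue_cartridge: (mm) the blue disk cartridge standing on its narrow long side, 84 (its x) x 26 (y) x 44 (z), about 200 g, hard smooth plastic, vertical edges rounded 4; origin at the centre of its underside, +x toward the gaps. Starts on the ledge at one end or the other, outside the gaps (rack y about +137 or -137). Fully home in a gap it rests at rack x 60 to 64.
- white_cartridge: (mm) a white disk cartridge standing on its narrow long side, 84 (its x) x 26 (y) x 44 (z), about 200 g, hard smooth plastic, vertical edges rounded 4; origin at the centre of its underside, +x toward the gaps. Starts at the other end of the ledge and stays there.
- filed_a: (mm) white cartridge of the same size and frame, already filed in the second gap from the rack's left end (rack x 63, y +55.5).
- filed_b: (mm) white cartridge of the same size and frame, already filed in the last gap at the rack's right end (rack x 63, y -92.5).
- gap_1 (a point): (mm) middle of the mouth of gap 1, counted from the rack's left (+y) end, on the floor between its two divider tips (rack x 0, y +92.5, z 8).
- gap_2 (a point): (mm) middle of the mouth of gap 2, counted from the rack's left (+y) end, on the floor between its two divider tips (rack x 0, y +55.5, z 8).
- gap_3 (a point): (mm) middle of the mouth of gap 3, counted from the rack's left (+y) end, on the floor between its two divider tips (rack x 0, y +18.5, z 8).
- gap_4 (a point): (mm) middle of the mouth of gap 4, counted from the rack's left (+y) end, on the floor between its two divider tips (rack x 0, y -18.5, z 8).
- gap_5 (a point): (mm) middle of the mouth of gap 5, counted from the rack's left (+y) end, on the floor between its two divider tips (rack x 0, y -55.5, z 8).
- gap_6 (a point): (mm) middle of the mouth of gap 6, counted from the rack's left (+y) end, on the floor between its two divider tips (rack x 0, y -92.5, z 8).
- catch_3 (a joint): (mm) orange sprung tongue in the floor of gap 3 from the left, rack x 2 to 18, 12 wide; hinged at the mouth, it slopes up inward to 5 above the floor. 0 rad = up (rest), about 0.33 = pressed flat by a cartridge passing over it (takes under 1 N); it springs up behind a cartridge that is home. Every gap has one.
- catch_4 (a joint): (mm) orange sprung tongue in the floor of gap 4 from the left, rack x 2 to 18, 12 wide; hinged at the mouth, it slopes up inward to 5 above the floor. 0 rad = up (rest), about 0.33 = pressed flat by a cartridge passing over it (takes under 1 N); it springs up behind a cartridge that is home. Every gap has one.
- mouse: (mm) black wireless mouse, 104x62x45, on the desk; origin at the centre of its underside.
- rubber_stamp: (mm) rubber stamp standing on its wooden block, dark turned handle, 26x50x66; origin at the centre of the underside.
- binder_clip_1: (mm) black binder clip, 23x32x34; origin at the centre of the underside.

How it is judged (in metres and radians):
On the way, in this order (a step that is already met when the one before it is completed fails the run):
1. the blue cartridge, still on the ledge, is slid past the first gap to the second (((y of white_cartridge in the frame of rack below -0.1 m and y of blue_cartridge in the frame of rack between 0.0435 and 0.0675 m) or (y of white_cartridge in the frame of rack above 0.1 m and y of blue_cartridge in the frame of rack between -0.0675 and -0.0435 m)) and x of blue_cartridge in the frame of rack below -0.03 m and z of blue_cartridge in the frame of rack below 0.014 m), for 0.02 s.
2. still on the ledge, it stands before the third gap (((y of white_cartridge in the frame of rack below -0.1 m and y of blue_cartridge in the frame of rack between 0.0085 and 0.0285 m) or (y of white_cartridge in the frame of rack above 0.1 m and y of blue_cartridge in the frame of rack between -0.0285 and -0.0085 m)) and x of blue_cartridge in the frame of rack below -0.03 m and z of blue_cartridge in the frame of rack below 0.014 m), for 0.05 s.
At the end, for the whole second after the job is handed in: blue cartridge at rest, upright (3 degrees), on the floor of the third gap from the end where it started, within 4 mm of its middle, at most 5 mm short of the back stop (rack x 59 to 67 mm), that gap's catch up (below 0.1 rad); white cartridges within 12 mm of their start (((y of white_cartridge in the frame of rack below -0.1 m and y of blue_cartridge in the frame of rack between 0.0145 and 0.0225 m and value of joint catch_3 below 0.1 rad) or (y of white_cartridge in the frame of rack above 0.1 m and y of blue_cartridge in the frame of rack between -0.0225 and -0.0145 m and value of joint catch_4 below 0.1 rad)) and x of blue_cartridge in the frame of rack between 0.059 and 0.067 m and z of blue_cartridge in the frame of rack between 0.005 and 0.011 m and angle between blue_cartridge's own z axis and vertical below 0.06 rad and angle between the x axis of blue_cartridge and the x axis of rack, either way round below 0.12 rad and linear speed of blue_cartridge below 0.02 m/s and distance of each of white_cartridge, filed_a, filed_b from where it was at the start of the episode below 0.012 m); the robot touches nothing.
It fails at once if the blue cartridge is lifted off the rack's floor (more than 8 mm) (z of blue_cartridge in the frame of rack above 0.016 m).
It fails at once if the blue cartridge leaves the rack or is tipped over (more than 25 degrees) (z of blue_cartridge in the frame of rack below 0 m or angle between blue_cartridge's own z axis and vertical above 0.44 rad).
It fails at once if the blue cartridge is pushed 20 mm or more into any gap but the third from the end where it started (x of blue_cartridge in the frame of rack above -0.02 m and not ((y of white_cartridge in the frame of rack below -0.1 m and y of blue_cartridge in the frame of rack between 0.0065 and 0.0305 m) or (y of white_cartridge in the frame of rack above 0.1 m and y of blue_cartridge in the frame of rack between -0.0305 and -0.0065 m))).
It fails at once if a white cartridge is moved more than 12 mm (distance of any of white_cartridge, filed_a, filed_b from where it was at the start of the episode above 0.012 m).
It fails at once if a thing on the desk is moved more than 20 mm (distance of any of mouse, rubber_stamp, binder_clip_1 from where it was at the start of the episode above 0.02 m).
It also fails if it takes over 51 s, if anything falls off the work surface, if the arm or the gripper's body presses on something with over 40 N, if the wrist force passes 120 N, or if a joint passes its speed limit or range.

## Working session

There is one attempt and no reset: what is moved stays moved. The work goes in short steps, Python scripts to look and compute and a tool call to move; the robot and the scene stay as the last step left them, time stands still between calls to the robot, and variables do not carry over. Pictures are saved under pics/ and viewed, at most 11 in all, crops included, and the job is handed in when it is done.

Besides the shell and the picture viewer there is one more tool, called as name([rows], argument=value, ...), one row to a line, values as JSON. send_rows: Moves the arm, as the interface text tells. Its arguments: {"type":"object","properties":{"plan":{"type":"array","items":{"type":"array","items":{"type":"number"}}}},"required":["plan"]}

```bash
mkdir -p pics; cat > h.py <<'E'
import numpy as np, cv2
from workcell import manip, snapshot, get_calibration, job_done, nets
def cal(n):
    c=get_calibration(n); R=cv2.Rodrigues(np.array(c["rvec"],float))[0]; return np.array(c["mtx"],float),c["k1"],R,np.array(c["tvec"],float).ravel()
def look(n,f=None):
    c=cal(n); im=snapshot(n)
    if f: cv2.imwrite("pics/"+f,im[:,:,::-1])
    return im,c
def toworld(c,p): return c[2].T@(np.array(p)-c[3])
def proj(c,P):
    q=c[2]@np.array(P,float)+c[3]; s=q[:2]/q[2]; s=s*(1+c[1]*(s@s)); return (c[0]@np.r_[s,1])[:2]
def ray(c,uv,z):
    d=(np.linalg.inv(c[0])@np.r_[uv,1])[:2]; s=d.copy()
    for _ in range(20): s=d/(1+c[1]*(s@s))
    v=c[2].T@np.r_[s,1]; o=-c[2].T@c[3]; return o+v*(z-o[2])/v[2]
E
python3 - <<'E'
from h import *
for n in("scene","side"):
    im,c=look(n,n+"0.png")
    print(n,(-c[2].T@c[3]).round())
    for q in("rack","blue_cartridge","white_cartridge","gap_1","gap_3","gap_4","gap_6","ledge","kerb","back_stop","mouse","rubber_stamp","binder_clip_1"):
        for d in nets.spot_point(n,q)[:4]:
            if d["conf"]>.3: print(q,round(d["conf"],2),toworld(c,d["at"]).round(1))
print(manip.state()["t"],manip.state()["tool_rot"])
E
```

```text
scene [-50. 752. 990.]
rack 0.75 [558.1   3.5   1.3]
blue_cartridge 0.69 [ 509.4 -129.6   11.4]
white_cartridge 0.91 [516.9 141.3   9.1]
gap_1 0.94 [561.1  96.2   8.8]
gap_1 0.84 [552.9 -54.7   8.9]
gap_1 0.82 [555.4 -90.7   4.1]
gap_1 0.79 [557.   61.1  11.1]
gap_3 0.94 [561.1  96.2   8.8]
gap_3 0.84 [552.9 -54.7   8.9]
gap_3 0.82 [555.4 -90.7   4.1]
gap_3 0.79 [557.   61.1  11.1]
gap_4 0.94 [561.1  96.2   8.8]
gap_4 0.84 [552.9 -54.7   8.9]
gap_4 0.82 [555.4 -90.7   4.1]
gap_4 0.79 [557.   61.1  11.1]
gap_6 0.94 [561.1  96.2   8.8]
gap_6 0.84 [552.9 -54.7   8.9]
gap_6 0.82 [555.4 -90.7   4.1]
gap_6 0.79 [557.   61.1  11.1]
ledge 0.92 [518.1   4.6   6. ]
ledge 0.53 [519.2 140.8   7.9]
kerb 0.66 [466.3   8.7  16.8]
back_stop 0.92 [660.4  -6.6   8.4]
back_stop 0.6 [550.1 -14.    9.4]
mouse 0.93 [ 426.1 -332.3    0.9]
mouse 0.35 [428.7 294.6   4.1]
rubber_stamp 0.79 [429.5 290.   -1.2]
rubber_stamp 0.71 [556.9 -92.2   8. ]
binder_clip_1 0.68 [376.9 234.7  -0.4]
side [363. 802. 462.]
rack 0.74 [5.589e+02 1.900e+00 4.000e-01]
blue_cartridge 0.61 [ 508.  -131.7    5.2]
white_cartridge 0.9
[... 181 characters left out ...]
3 0.83 [554.9 -16.3  12.7]
gap_3 0.81 [559.8  96.7  10. ]
gap_3 0.75 [564.5  58.6   7.2]
gap_4 0.97 [560.7  19.7   7.7]
gap_4 0.83 [554.9 -16.3  12.7]
gap_4 0.81 [559.8  96.7  10. ]
gap_4 0.75 [564.5  58.6   7.2]
gap_6 0.97 [560.7  19.7   7.7]
gap_6 0.83 [554.9 -16.3  12.7]
gap_6 0.81 [559.8  96.7  10. ]
gap_6 0.75 [564.5  58.6   7.2]
ledge 0.88 [514.3   6.9   8.8]
ledge 0.63 [662.6  -3.2   9.3]
back_stop 0.97 [665.9  -4.   10.2]
mouse 0.82 [ 421.8 -335.    -0.7]
rubber_stamp 0.7 [425.4 285.8   2.1]
binder_clip_1 0.8 [379.4 230.4  -1.4]
1.4 [[-2.54934953e-05  9.99999998e-01  5.87849296e-05]
 [ 1.00000000e+00  2.54930321e-05  7.88045062e-06]
 [ 7.87895199e-06  5.87851305e-05 -9.99999998e-01]]
```

```bash
python3 - <<'E'
from h import *
im,c=look("wrist","w0.png"); print((-c[2].T@c[3]).round())
for q in("gap_1","ledge","blue_cartridge"):
    for d in nets.spot_point("wrist",q):
        if d["conf"]>.2: print(q,round(d["conf"],2),toworld(c,d["at"]).round(1))
E
```

```text
[727.  82. 375.]
gap_1 0.88 [565.   96.6  10.2]
gap_1 0.84 [559.9  21.9   1.6]
gap_1 0.77 [556.1 -51.3  11.1]
gap_1 0.74 [557.5 -89.5   7. ]
gap_1 0.63 [568.9  57.6  10.9]
gap_1 0.62 [558.2 -19.7   5.1]
ledge 0.88 [517.3   4.5  11.9]
blue_cartridge 0.88 [ 511.2 -129.3    9.3]
```

View pics/scene0.png

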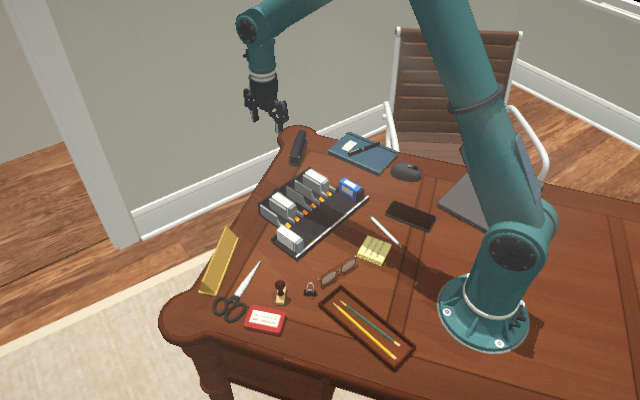

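View pics/w0.png

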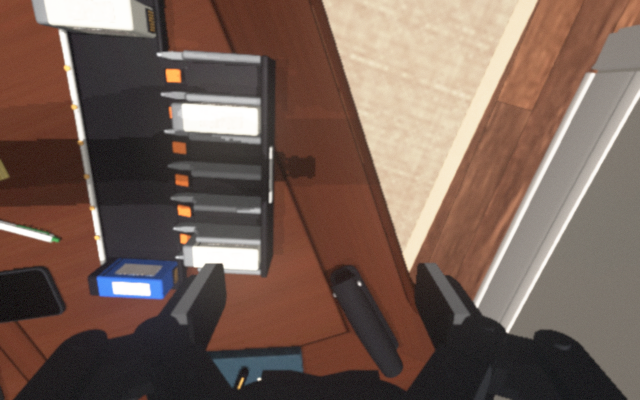

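```bash
python3 - <<'E'
from h import *
c=cal("wrist")
L=[]
for uv,y in zip([(159,55),(162,96),(165,132),(169,166),(172,199),(175,228)],[111,74,37,0,-37,-74]):
    w=ray(c,uv,21); L.append((0,y,*w[:2])); print(w.round(1))
for uv,y in zip([(68,68),(75,105),(82,141),(88,179),(98,238)],[92.5,55.5,18.5,-18.5,-92.5]):
    w=ray(c,uv,16); L.append((-91,y,*w[:2])); print(w.round(1))
for p in [(0,96.5),(-11,-110)]:pass
G=[(565,96.6,92.5),(559.9,21.9,18.5),(556.1,-51.3,-55.5),(557.5,-89.5,-92.5),(568.9,57.6,55.5),(558.2,-19.7,-18.5),(561.1,96.2,92.5),(552.9,-54.7,-55.5),(555.4,-90.7,-92.5),(557,61.1,55.5),(560.7,19.7,18.5),(554.9,-16.3,-18.5),(559.8,96.7,92.5),(564.5,58.6,55.5)]
for A in(np.array(L),np.array([(0,y,a,b) for a,b,y in G])):
    s=A[:,0]+1j*A[:,1]; t=A[:,2]+1j*A[:,3]
    r=((t-t.mean())*(s-s.mean()).conj()).sum(); th=np.angle(r); o=t.mean()-np.exp(1j*th)*s.mean()
    print(o,np.degrees(th),abs(r)/(abs(s-s.mean())**2).sum())
    print("blue",(((510+-130j)-o)*np.exp(-1j*th)))
E
```

```text
[569.1 112.2  21. ]
[565.9  74.1  21. ]
[563.4  38.1  21. ]
[562.2   1.6  21. ]
[560.  -36.3  21. ]
[558.4 -71.7  21. ]
[475.2  99.9  16. ]
[473.4  64.5  16. ]
[471.8  27.5  16. ]
[468.7 -14.5  16. ]
[464.4 -86.5  16. ]
(561.5192036521871+1.4090164913649943j) -3.4293181086427644 1.0081243401594302
blue (-43.56643629449922-134.255441561155j)
(558.9505294327948+2.73906462276895j) -2.5530573789263857 1.0122257364879386
blue (-42.98914415931853-134.78778540033915j)
```

send_rows([
  [-3,-3.6,0,0,0,3,255],
  [-6,-7.2,0,0,0,3,255],
  [-9,-10.9,0,0,0,3,255],
  [-12,-14.5,3,0,0,3,255],
  [-15,-18.1,6,0,0,3,255],
  [-17.5,-21.7,9,0,0,3,255],
  [-17.5,-21.7,12,0,0,3,255],
  [-17.5,-21.7,12,0,0,3,255],
])

```text
t: 2.4
position: [502.3, -176.0, 108.0]
tool_rot: [[0.057, 0.998, -0.01], [0.998, -0.057, 0.002], [0.001, -0.01, -1.0]]
force: [-0.8, 1.2, -0.1]
width: -0.0
grip_force: 0.0
```

```bash
python3 - <<'E'
from h import *
s=manip.state(); print(s["t"],s["position"],s["tool_rot"].__repr__(),s["width"],s["force"])
for n in("wrist","side"):
    im,c=look(n,n+"1.png")
    for q in("gap_1","ledge","blue_cartridge","kerb"):
        for d in nets.spot_point(n,q):
            if d["conf"]>.3: print(q,round(d["conf"],2),toworld(c,d["at"]).round(1))
E
```

```text
2.4 [ 502.32019367 -176.01610872  107.96528639] array([[ 0.05654664,  0.9983466 , -0.01032199],
       [ 0.99839937, -0.05653236,  0.00167013],
       [ 0.00108385, -0.01039991, -0.99994533]]) -0.022337224015070586 [-0.81727673  1.19578316 -0.14132232]
gap_1 0.78 [556.7 -90.3   8.4]
gap_1 0.77 [558.4 -53.3   9.9]
blue_cartridge 0.93 [ 511.8 -128.    10.8]
gap_1 0.73 [556.  -55.5  10.1]
gap_1 0.72 [564.2  54.8  10.8]
gap_1 0.66 [558.9  19.3   7.8]
gap_1 0.62 [561.6  95.9   9.7]
gap_1 0.62 [555.6 -17.3   9.3]
ledge 0.86 [513.7   5.4   9.4]
blue_cartridge 0.56 [ 509.  -130.     1.6]
kerb 0.61 [470.    7.7  11.5]
```

View pics/wrist1.png

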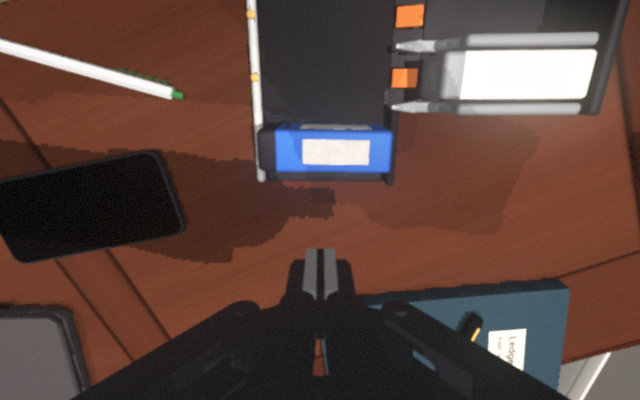

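```bash
python3 - <<'E'
from h import *
c=cal("wrist")
for n,uv,z in [("tip-111",(390,106),21),("tip-74",(395,48),21),("stud-92",(254.5,77),16),("stud-55",(251.5,14),16),("kerbend",(261,180),16),("blueL",(260,173),52),("blueR",(392,175),52),("blueTL",(262,128),52),("blueTR",(391,130),52)]:
    w=ray(c,uv,z); d=(w[0]-560)+1j*(w[1]-2); print(n,w.round(1),np.round(d*np.exp(1j*np.radians(3.1)),1))
E
```

```text
tip-111 [ 562.1 -106.8   21. ] (8-108.5j)
tip-74 [564.7 -70.9  21. ] (8.6-72.5j)
stud-92 [470.9 -83.4  16. ] (-84.3-90.1j)
stud-55 [473.5 -45.9  16. ] (-83.8-52.5j)
kerbend [ 467.4 -155.6   16. ] (-84-162.3j)
blueL [ 474.3 -141.6   52. ] (-77.8-148j)
blueR [ 557.8 -147.2   52. ] (5.9-149.1j)
blueTL [ 478.6 -113.7   52. ] (-75-120j)
blueTR [ 556.7 -119.    52. ] (3.2-121j)
```

```bash
cat >> h.py <<'E'
O=561+3.2j; TH=np.radians(-3.1)
def rk(p): d=((p[0]+1j*p[1])-O)*np.exp(-1j*TH); return np.array([d.real,d.imag,p[2]]).round(1)
def st():
    s=manip.state(); R=s["tool_rot"]; print(s["t"],np.array(s["position"]).round(1),"rack",rk(s["position"]),"yaw",np.degrees(np.arctan2(-R[1][1],R[0][1])).round(2),"F",np.array(s["force"]).round(1))
E
python3 - <<'E'
from h import *
st(); im,c=look("wrist")
for n,uv,z in [("tip-111",(390,106),21),("tip-74",(395,48),21),("stud-92",(254.5,77),16)]:
    print(proj(c,[*(np.array([(O+np.exp(1j*TH)*(dict([("tip-111",0-111j),("tip-74",-74j),("stud-92",-91-92.5j)])[n])).real,(O+np.exp(1j*TH)*(dict([("tip-111",0-111j),("tip-74",-74j),("stud-92",-91-92.5j)])[n])).imag])),z]).round(1))
cv2.imwrite("pics/w2.png",im[0:260,200:640,::-1].repeat(1,0))
E
```

```text
2.9 [ 509.  -174.6  112.1] rack [ -42.3 -180.4  112.1] yaw 2.94 F [-0.3 -0.2  0.2]
[379.5 107.9]
[383.1  48.4]
[246.2  78.8]
```

View pics/w2.png

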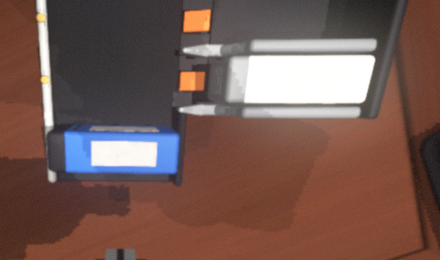

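send_rows([
  [0,-0.1,4,0,0,0,255],
  [0,-0.1,8,0,0,0,255],
  [0,-0.1,8.5,0,0,0,255],
  [0.5,-0.1,8.5,0,0,0,255],
  [1,-0.1,8.5,0,0,0,255],
  [1,-0.1,8.5,0,0,0,255],
])

```text
t: 3.55
position: [508.9, -163.9, 28.0]
tool_rot: [[0.051, 0.999, 0.003], [0.999, -0.051, -0.0], [0.0, 0.003, -1.0]]
force: [1.2, 0.5, -0.3]
width: 0.5
grip_force: 0.0
```

```bash
sed -i 's/O=561+3.2j/O=560.4+2.4j/' h.py; python3 -c "
from h import *
look('side','s3.png'); st()"
```

```text
3.6 [ 508.8 -164.5   28. ] rack [ -42.5 -169.4   28. ] yaw 2.93 F [-0.2 -0.7 -0.5]
```

send_rows([
  [0,0,1,0,0,0,255],
  [0.8,0,1,0,0,0,255],
  [1.6,0,1,0,0,0,255],
  [2.4,0,1,0,0,0,255],
  [3.2,0,1,0,0,0,255],
  [4,0,1,0,0,0,255],
  [4.5,0,1,0,0,0,255],
  [4.5,0,1,0,0,0,255],
])

```text
t: 4.4
position: [510.0, -118.6, 16.3]
tool_rot: [[0.05, 0.999, -0.0], [0.999, -0.05, 0.001], [0.001, -0.0, -1.0]]
force: [-0.4, 0.5, 0.2]
width: -0.0
grip_force: 0.0
```

```bash
python3 -c "
from h import *
st();im,c=look('wrist','w4.png'); st()
print([rk(toworld(c,d['at'])) for d in nets.spot_point('wrist','blue_cartridge')])"
```

```text
4.4 [ 510.  -118.6   16.3] rack [ -43.8 -123.6   16.3] yaw 2.89 F [-0.4  0.5  0.2]
4.45 [ 510.  -119.3   16.3] rack [ -43.8 -124.3   16.3] yaw 2.94 F [-0.5 -0.2  0.5]
[array([-43.8, -95. ,   7.5])]
```

View pics/w4.png

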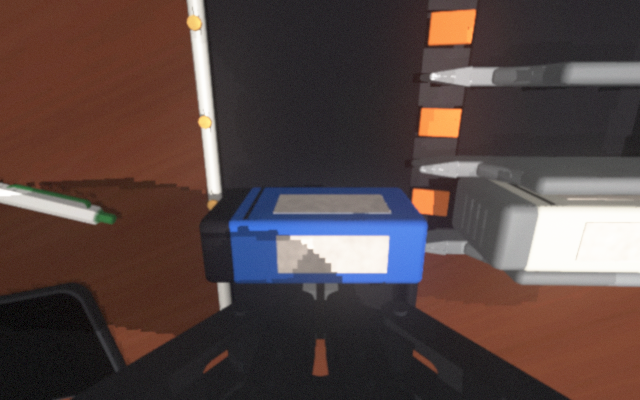

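send_rows([
  [0.6,0,0,0,0,0,255],
  [1.2,0,0,0,0,0,255],
  [1.8,0,0,0,0,0,255],
  [2.4,0,0,0,0,0,255],
  [3,0,0,0,0,0,255],
  [3.6,0,0,0,0,0,255],
  [4.2,0,0,0,0,0,255],
  [4.2,0,0,0,0,0,255],
])

```text
t: 5.3
position: [512.1, -76.6, 16.2]
tool_rot: [[0.05, 0.999, -0.0], [0.999, -0.05, 0.001], [0.001, -0.0, -1.0]]
force: [-0.1, -0.3, -0.0]
width: -0.0
grip_force: 0.0
```

```bash
python3 -c "
from h import *
st();im,c=look('wrist','w5.png'); st()
print([rk(toworld(c,d['at'])) for d in nets.spot_point('wrist','blue_cartridge')])
print([rk(toworld(c,d['at'])) for d in nets.spot_point('wrist','gap_4')])
look('side');c=cal('side')
print([rk(toworld(c,d['at'])) for d in nets.spot_point('side','blue_cartridge')])"
```

```text
5.3 [512.1 -76.6  16.2] rack [-43.9 -81.5  16.2] yaw 2.89 F [-0.1 -0.3 -0. ]
5.35 [512.1 -77.2  16.3] rack [-44.  -82.1  16.3] yaw 2.92 F [-1.1 -0.4 -0.3]
[array([-42.5, -54.8,   9.4])]
[array([ 1.5, 14.7,  4.2]), array([ -0.6, -21.5,   3.4]), array([  1.1, -55.1,   9.4]), array([  2.4, -92.2,   7.7])]
[array([-42.8, -55.4,   7.7]), array([ -4.8, -21.8,   9.9])]
```

View pics/w5.png

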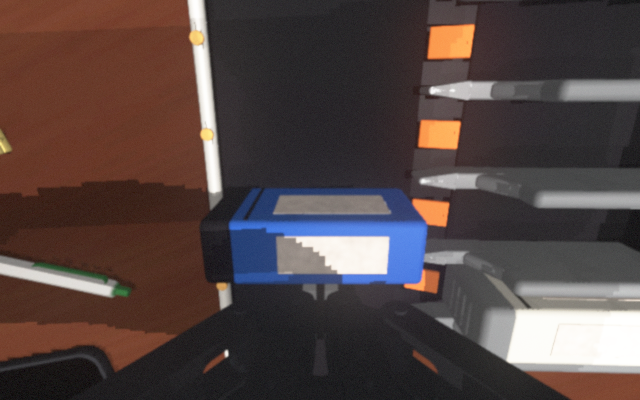

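```bash
python3 -c "
from h import *
c=cal('wrist')
for n,uv,z in [('tip0',(432,91),21),('tip-37',(421,181),21),('tip-74',(426,257),21),('s-18',(207,134),16),('s+18',(197,38),16),('near',(320,228),52),('far',(320,189),52),('nearbot',(320,281),8)]: print(n,rk(ray(c,uv,z)))
st()"
```

```text
tip0 [ 2.1 -2.3 21. ]
tip-37 [  1.4 -39.4  21. ]
tip-74 [  7.3 -76.4  21. ]
s-18 [-91.1 -20.   16. ]
s+18 [-90.8  17.2  16. ]
near [-42.5 -48.2  52. ]
far [-42.5 -33.7  52. ]
nearbot [-42.4 -97.7   8. ]
5.55 [512.  -78.3  16.3] rack [-43.9 -83.2  16.3] yaw 3.02 F [ 0.1 -0.8 -0.1]
```

```bash
python3 -c "
from h import *
c=cal('wrist'); print(-c[2].T@c[3])
for n,uv,z in [('a',(320,281),52),('b',(320,228),52),('b2',(320,222),52),('c',(320,189),8)]: print(n,rk(ray(c,uv,z)))"
```

```text
[517.89091791   3.38417818 159.86968243]
a [-42.4 -69.8  52. ]
b [-42.5 -48.2  52. ]
b2 [-42.5 -45.9  52. ]
c [-42.5 -47.    8. ]
```

send_rows([
  [0.6,0,0,0,0,0,255],
  [1.2,0,0,0,0,0,255],
  [1.8,0,0,0,0,0,255],
  [2.4,0,0,0,0,0,255],
  [3,0,0,0,0,0,255],
  [3.5,0,0,0,0,0,255],
  [3.85,0,0,0,0,0,255],
  [3.85,0,0,0,0,0,255],
])

```text
t: 6.35
position: [514.1, -38.7, 16.3]
tool_rot: [[0.051, 0.999, -0.0], [0.999, -0.051, 0.0], [0.0, -0.0, -1.0]]
force: [-1.0, 0.7, -0.5]
width: 0.0
grip_force: 0.0
```

```bash
python3 -c "
from h import *
st();im,c=look('wrist','w6.png'); st()
print([rk(toworld(c,d['at'])) for d in nets.spot_point('wrist','blue_cartridge')])
print([rk(toworld(c,d['at'])) for d in nets.spot_point('wrist','gap_4')])
look('side');c=cal('side')
print([rk(toworld(c,d['at'])) for d in nets.spot_point('side','blue_cartridge')])
print([rk(toworld(c,d['at'])) for d in nets.spot_point('side','gap_4')])"
```

```text
6.35 [514.1 -38.7  16.3] rack [-44.  -43.6  16.3] yaw 2.93 F [-1.   0.7 -0.5]
6.4 [514.1 -39.2  16.3] rack [-44.  -44.   16.3] yaw 2.96 F [-0.  -0.3  0.4]
[]
[array([  3.3, -54.6,   8. ]), array([ 1. , 16.5,  1.2]), array([ 5.8, 58.5,  8.1]), array([  0.3, -22.3,   6.5])]
[array([-40.7, -19.2,   4.4])]
[array([ 0.5, 54.5, 10. ]), array([ -5.1, -19.6,   8.5]), array([  0.3, -57.5,   7.5]), array([ -4.4, -92.7,   8.2]), array([-1.9, 15.8,  7.3]), array([-4.5, 93.1,  7.6]), array([-0.7,  0.9,  0.6])]
```

View pics/w6.png

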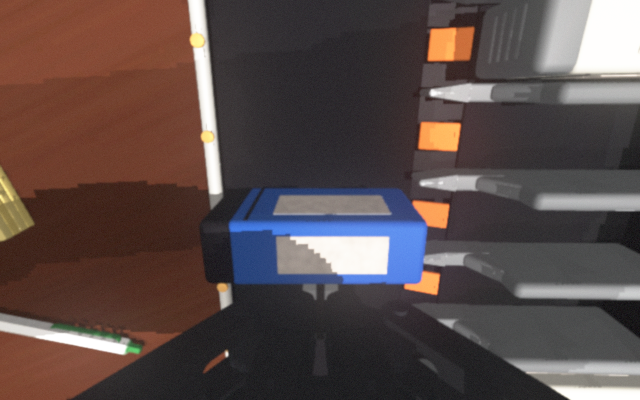

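send_rows([
  [-1.5,0,0,0,0,0,255],
  [-1.5,0,-4,0,0,0,255],
  [-1.5,-2,-7,0,0,0,255],
  [-1,-6,-7,0,0,0,255],
  [2.45,-7.5,-7,0,0,0,255],
  [2.45,-7.5,-7,0,0,0,255],
  [2.45,-7.5,-4,0,0,0,255],
  [2.45,-7.5,-4,0,0,0,255],
])

```text
t: 7.45
position: [439.7, -11.2, 54.6]
tool_rot: [[0.052, 0.999, -0.004], [0.999, -0.052, -0.0], [-0.0, -0.004, -1.0]]
force: [-0.5, 0.0, -0.4]
width: -0.2
grip_force: 0.0
```

```bash
python3 -c "
from h import *
st();im,c=look('wrist'); im,c=look('wrist','w7.png'); st()
np.save('c7.npy',np.array([0]))
print([rk(toworld(c,d['at'])) for d in nets.spot_point('wrist','blue_cartridge')])
print([rk(toworld(c,d['at'])) for d in nets.spot_point('wrist','gap_4')])"
```

```text
7.45 [439.7 -11.2  54.6] rack [-119.8  -20.1   54.6] yaw 2.98 F [-0.5  0.  -0.4]
7.55 [440.4 -11.7  56.1] rack [-119.   -20.6   56.1] yaw 3.04 F [-0.4  0.   0.2]
[array([-46.1, -15.5,   7.7])]
[array([  1.5, -93.4,   8. ]), array([  1.3, -54.8,   7.3]), array([ 0.1, 95.3, 11.1]), array([ 6.5, 54.5,  8. ]), array([ -0.4, -25. ,   6. ]), array([-2.1, 16.1,  4.3]), array([-41. ,   2.4,  11.4])]
```

View pics/w7.png

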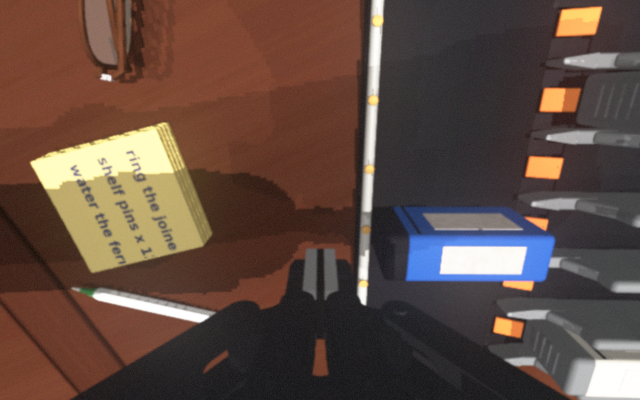

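```bash
python3 -c "
from h import *
st();c=cal('wrist')
for n,uv,z in [('s+18',(369,170),16),('s-18',(366,230),16),('s-55',(362.5,284),16),('tip0',(522,203),21),('tip37',(563,137),21),('bl back top+',(407,238),52),('bl back -',(405,280),52),('front+',(552,236),52),('front-',(548,280),52),('+bot',(395,207),8),('+botf',(530,208),8)]: print(n,rk(ray(c,uv,z)))"
```

```text
7.65 [441.  -11.8  56.8] rack [-118.5  -20.6   56.8] yaw 3.05 F [0.7 0.2 0.5]
s+18 [-88.9  17.2  16. ]
s-18 [-88.9 -20.1  16. ]
s-55 [-89.5 -57.9  16. ]
tip0 [-1.6 -1.  21. ]
tip37 [12.6 36.3 21. ]
bl back top+ [-74.1  -8.5  52. ]
bl back - [-73.2 -32.2  52. ]
front+ [-4.  -7.2 52. ]
front- [ -0.6 -31.8  52. ]
+bot [-70.5  -8.2   8. ]
+botf [12.2 -8.8  8. ]
```

send_rows([
  [0.05,0,3.05,0,0,0,255],
  [0.05,0.5,3.05,0,0,0,255],
  [0.05,1.2,3.05,0,0,0,255],
  [0.05,1.9,3.05,0,0,0,255],
  [0.05,2.6,3.05,0,0,0,255],
  [0.05,3.3,3.05,0,0,0,255],
  [0.05,4,3.05,0,0,0,255],
  [0.05,4,3.05,0,0,0,255],
])

```text
t: 8.45
position: [482.8, -12.8, 26.2]
tool_rot: [[0.052, 0.999, 0.003], [0.999, -0.052, -0.0], [0.0, 0.003, -1.0]]
force: [-0.3, 0.1, -0.3]
width: -0.1
grip_force: 0.0
```

```bash
python3 -c "
from h import *
st();im,c=look('wrist','w8.png'); st()
print([rk(toworld(c,d['at'])) for d in nets.spot_point('wrist','blue_cartridge')])
look('side')
c=cal('side');print([rk(toworld(c,d['at'])) for d in nets.spot_point('side','blue_cartridge')])"
```

```text
8.45 [482.8 -12.8  26.2] rack [-76.6 -19.4  26.2] yaw 2.99 F [-0.3  0.1 -0.3]
8.5 [481.8 -12.8  26. ] rack [-77.6 -19.5  26. ] yaw 3.0 F [-1.1 -0.3  0.6]
[array([-17.3, -16.4,   8.3]), array([ 0.3, 57.5,  8.4])]
[array([-17.6, -17. ,   4.1]), array([-45.6, 141.8,  10.2])]
```

View pics/w8.png

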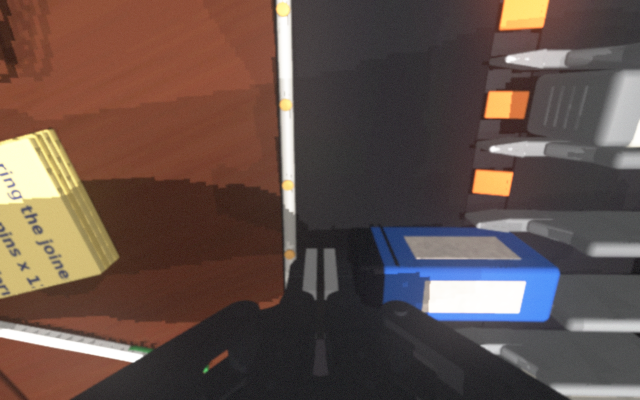

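send_rows([
  [0,1,0,0,0,0,255],
  [0,2,0,0,0,0,255],
  [0,3,0,0,0,0,255],
  [0,4,0,0,0,0,255],
  [0,5,0,0,0,0,255],
  [0,6,0,0,0,0,255],
  [0,6.8,0,0,0,0,255],
  [0,7.4,0,0,0,0,255],
])

```text
t: 9.45
position: [555.3, -16.7, 25.8]
tool_rot: [[0.052, 0.999, 0.0], [0.999, -0.052, -0.0], [0.0, 0.0, -1.0]]
force: [-0.4, 0.4, 0.7]
width: -0.0
grip_force: 0.3
```

```bash
python3 -c "
from h import *
st();im,c=look('wrist','w9.png'); st()
print([rk(toworld(c,d['at'])) for d in nets.spot_point('wrist','blue_cartridge')],[rk(toworld(c,d['at'])) for d in nets.spot_point('wrist','filed_a')])
look('side')
c=cal('side');print([rk(toworld(c,d['at'])) for d in nets.spot_point('side','blue_cartridge')],[rk(toworld(c,d['at'])) for d in nets.spot_point('side','filed_a')])"
```

```text
9.45 [555.3 -16.7  25.8] rack [ -4.  -19.4  25.8] yaw 3.0 F [-0.4  0.4  0.7]
9.5 [556.6 -16.8  25.9] rack [ -2.8 -19.3  25.9] yaw 3.0 F [ 0.6 -0.1  0.1]
[array([ 53.2, -13.3,   9.2])] [array([66.2, 56.5,  9.7])]
[array([ 52.7, -18.3,   7.1])] [array([65.2, 53.9,  7.2]), array([ 66.4, -94.8,  10.2])]
```

send_rows([
  [0,0.3,0,0,0,0,255],
  [0,0.5,0,0,0,0,255],
  [0,0.7,0,0,0,0,255],
  [0,0.7,0,0,0,0,255],
])

```text
t: 10.15
position: [561.8, -17.1, 25.8]
tool_rot: [[0.052, 0.999, 0.001], [0.999, -0.052, -0.0], [0.0, 0.001, -1.0]]
force: [-0.1, -1.3, -0.0]
width: 0.1
grip_force: 0.0
```

send_rows([
  [0,0.2,0,0,0,0,255],
  [0,0.2,0,0,0,0,255],
])

```text
t: 10.35
position: [563.7, -17.2, 25.8]
tool_rot: [[0.052, 0.999, 0.0], [0.999, -0.052, -0.0], [-0.0, 0.0, -1.0]]
force: [0.7, -0.6, 0.3]
width: -0.0
grip_force: 0.0
```

send_rows([
  [0,0.2,0,0,0,0,255],
  [0,0.2,0,0,0,0,255],
])

```text
t: 10.55
position: [565.7, -17.3, 25.8]
tool_rot: [[0.052, 0.999, 0.0], [0.999, -0.052, -0.0], [-0.0, 0.0, -1.0]]
force: [0.3, 0.0, -0.0]
width: -0.1
grip_force: 0.0
```

```bash
python3 -c "
from h import *
st();im,c=look('wrist','w10.png'); st()
print([rk(toworld(c,d['at'])) for d in nets.spot_point('wrist','blue_cartridge')],[rk(toworld(c,d['at'])) for d in nets.spot_point('wrist','filed_a')])
look('side')
c=cal('side');print([rk(toworld(c,d['at'])) for d in nets.spot_point('side','blue_cartridge')],[rk(toworld(c,d['at'])) for d in nets.spot_point('side','filed_a')])"
```

```text
10.55 [565.7 -17.3  25.8] rack [  6.4 -19.4  25.8] yaw 3.0 F [ 0.3  0.  -0. ]
10.6 [565.7 -17.3  25.8] rack [  6.4 -19.4  25.8] yaw 3.0 F [0.8 0.1 0.5]
[array([ 64.5, -16.4,   9. ]), array([ 1.096e+02, -1.000e-01,  9.000e+00])] [array([65.4, 54.8, 10.1]), array([103.8,   0.8,   8.4])]
[array([ 63.4, -16.4,   5.5]), array([-1.5,  0.4, -0.3])] [array([62.8, 53.6,  7. ])]
```

send_rows([
  [0,0.15,0,0,0,0,255],
  [0,0.15,0,0,0,0,255],
])

```text
t: 11.05
position: [566.1, -17.3, 25.7]
tool_rot: [[0.052, 0.999, -0.001], [0.999, -0.052, 0.0], [0.0, -0.001, -1.0]]
force: [-1.3, -0.2, 1.7]
width: 0.1
grip_force: 0.7
```

send_rows([
  [0,0.1,0,0,0,0,255],
  [0,0.1,0,0,0,0,255],
])

```text
t: 11.25
position: [566.2, -17.4, 25.6]
tool_rot: [[0.052, 0.999, -0.003], [0.999, -0.052, 0.0], [-0.0, -0.003, -1.0]]
force: [-3.3, 0.7, 2.9]
width: -0.3
grip_force: 1.9
```

```bash
python3 -c "
from h import *
st();im,c=look('wrist','w11.png')
print([rk(toworld(c,d['at'])) for d in nets.spot_point('wrist','blue_cartridge')],[rk(toworld(c,d['at'])) for d in nets.spot_point('wrist','filed_a')])"
```

```text
11.25 [566.2 -17.4  25.6] rack [  6.9 -19.4  25.6] yaw 3.0 F [-3.3  0.7  2.9]
[] [array([64.8, 55.2,  9. ]), array([ 3.4, 55.3, 13. ])]
```

View pics/w11.png

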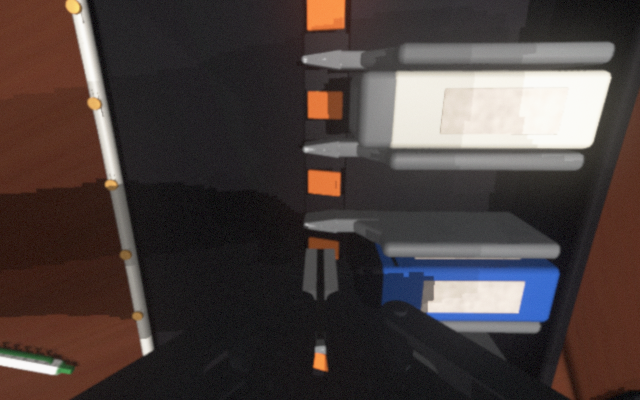

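send_rows([
  [0,-1,0,0,0,0,255],
  [0,-3,0,0,0,0,255],
  [0,-5,-3,0,0,0,255],
  [0,-6,-7,0,0,0,255],
  [0,-6,-11,0,0,0,255],
  [0,-6,-11,0,0,0,255],
  [0,-6,-11,0,0,0,255],
])

```text
t: 12.1
position: [509.9, -14.2, 137.1]
tool_rot: [[0.052, 0.999, 0.006], [0.999, -0.052, 0.0], [0.0, 0.006, -1.0]]
force: [0.1, 0.4, -0.0]
width: 0.2
grip_force: 0.0
```

```bash
python3 -c "
from h import *
st();im,c=look('wrist','w12.png')
for n in('wrist','side','scene'):
  if n!='wrist': look(n)
  c=cal(n)
  for q in('blue_cartridge','filed_a'): print(n,q,[rk(toworld(c,d['at'])) for d in nets.spot_point(n,q)])"
```

```text
12.1 [509.9 -14.2 137.1] rack [-49.5 -19.3 137.1] yaw 3.0 F [ 0.1  0.4 -0. ]
wrist blue_cartridge [array([ 61.5, -13.6,   9. ]), array([  0.7, -91.6,   9.9]), array([-43.1,   1.5,  12. ])]
wrist filed_a [array([ 62.8, -88.7,   8. ]), array([65.8, 56.5,  7.5])]
side blue_cartridge [array([ 61.8, -19.2,   6.7]), array([-91.8,  -0.4,  13.4])]
side filed_a [array([ 63.9, -94. ,  12.9]), array([1.043e+02, 1.000e-01, 1.090e+01])]
scene blue_cartridge [array([63.6, 52.8,  6.2]), array([ 64.1, -18.5,  11.3]), array([-5.9, 16. ,  9.3])]
scene filed_a [array([61.3, 52.5, 10.4]), array([ 60.6, -93.7,   7.8]), array([ -5.9, -16.9,  10. ]), array([-1.181e+02, -3.413e+02, -2.000e-01])]
```

View pics/w12.png

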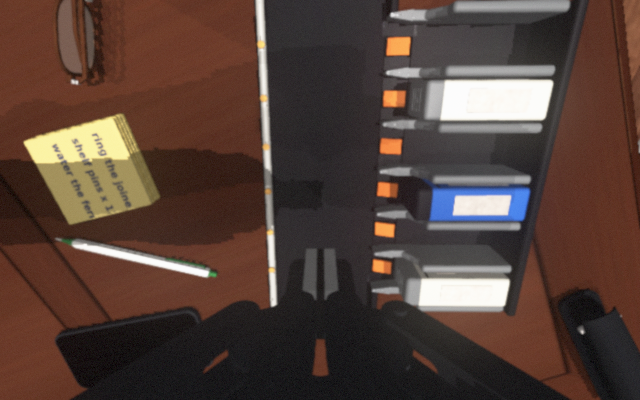

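```bash
python3 -c "
from h import *
print(job_done())"
```

```text
the job is handed in; nothing more can be done
None
```

The blue cartridge started at the right end; I slid it along the ledge to the third gap from there (gap 4) and pushed it in until it met the back stop. In the last picture it is level with the filed white cartridges and the orange catch looks up, and I handed the job in; no verdict came back.

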